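# Clamp a resin specimen in the saw's cam clamp

## Robot

A 7-joint arm with a two-finger parallel gripper is mounted at the origin on the work surface. World frame = base frame: x ahead of the robot, y to its left, z up, the work surface at z = 0. Lengths are in mm, angles in rad, forces in N, time in s.
With the tool pointing down it reaches from about 400 to 750 mm from the base axis. Payload 19.5 kg.
Tool frame: the origin (TCP) lies at the very end of the fingers, on their centre line; the grasp point (between the pads) lies 19 mm behind it; z points along the fingers, y is the line along which they close (so a half turn about z gives the same grasp; the last joint's range is limited). The gripper opens to 85 mm and grips with 20 to 120 N. Pads are 22 mm wide; open, the fingers measure 114 mm over their backs; the gripper's body (76 mm by 85 mm) begins 54 mm behind the grasp point. The pads swing forward as they close: fully open they stand 13 mm farther back than shut.
Start: joints at [-1.237, 0.707, -0.028, 1.485, 0.022, 0.951, -0.075], TCP at [211.021, 534.851, 231.268] pointing down, gripper open.
Joint ranges: [-2.71, 2.71], [-0.32, 2.16], [-1.57, 1.52], [0, 2.45], [-1.46, 4.6], [0, 2.02], [-2.83, 2.83]. Speed limits (rad/s): [1.89, 1.89, 2.57, 2.57, 3.01, 3.01, 3.01].

## Interface

Orientations are given as a 3x3 rotation matrix whose columns are the frame's x, y, z axes.
In Python, from rig import manip gives the robot as it stands.
- The arm moves only by the tool arm_command, never from a script. Its argument "deltas" is one flat list of numbers, 7 for each row, row after row: the shift along the tool's x, y, z in m, then the turn, a rotation vector about the tool's x, y, z in degrees, then the opening, from -1 (shut) to 1 (fully open), so that 0 is half open. A call has 1 to 20 rows; each row shifts and turns the commanded pose from where the row before left it, along the tool's axes as they then stand; what a row does not reach is not made up. A row lasts 1/8 s, in which the tool goes at most 62.5 mm and 10.7 degrees, less where a joint would pass 70% of its speed; a pose out of reach is approached as far as the arm can. A call is refused whole if a number of a shift passes 0.0625 or a number of a turn 10.7, either way. A call with a gripper value outside its range is refused whole. The fingers move at their own pace and stop on an object; "newtons" is the grip in N (left out, the last holds). Time passes only in rows, so rows that do not move let the fingers close. It gives the time, the measured TCP pose, the force, the opening and the grip force at its end, in the units of the state.
- manip.read_state(): the state, without advancing time (a new reading comes with each control period).
- manip.camera(name): name is "scene" or "top" or "wrist"; returns a dict with "pixels" (420x560x3 uint8, red, green, blue), "mtx" (3x3 intrinsics, pixels), "dist" ([k1, k2, p1, p2, k3] as OpenCV has them; the pictures are not rectified), "pose" (4x4, takes a point from camera to world coordinates). Camera axes: x right, y down, z forward; pixel columns grow to the right and rows downward; lengths in mm; the calibration is good to about 2 mm. A picture is of the moment at which its call begins. There is no depth.
- manip.job_done(): hands the job in; it is judged then, once.
The state is a dict: "clock": time; "joint_positions": joint angles; "qvel": joint speeds; "effort": joint torques, N m; "eef_pos": TCP position; "orientation": TCP orientation; "wrist_force": force on the tool from outside, world axes, zero at the start; "wrist_torque": the same for the moment, N m; "opening": finger opening in mm; "grip_force": force on a finger pad.
Only numpy, scipy, OpenCV 4.12 (cv2) and the standard library are available. Lean on these libraries where they do the work, as an engineer would, in place of code of your own. Each camera call takes 0.05 s, during which the arm holds its last target. There are 200 camera calls.

## Task

Stand the resin specimen block on the floor of the saw clamp, between the jaws and up against the end stop, then turn the winged key clockwise until the jaw holds the block snugly: about 15 N of jaw force, never so tight that the resin cracks (25 N). Keep the gripper off the steel guard beside the key, leave the other things where they are, and let go of everything at the end.

Things in the scene. Friction and masses are not known exactly. Their poses are not given: they have to be found in the camera images.
- clamp: Specimen clamp fixed to the bench: aluminium base plate 110 (x) x 212 (y) x 10 mm. Origin at the centre of the plate's underside, z up; all clamp coordinates below are in this frame, in mm. Plate top z=10. Grey cam housing under the key: x -30 to 30, y -70 to 8, top z=36. A slot between two steel jaws runs along x on the +y side; a steel guard stands on the -y side.
- slot (a point): Centre of the slot on the clamp's floor (0, 45, 10), axes as the clamp. Open at -x and above. On its +y side the fixed steel jaw: 70 mm long, 18 mm thick, top z=34, face nominally at y=57, but its setting differs by up to 3 mm either way from run to run and is not measured, so the key angle at which the moving jaw bites cannot be computed.
- stop (a point): End stop at the slot's +x end: steel lug 20 mm wide (y 35 to 55), top z=34. The point is the middle of its flat face towards -x, at (24, 45, 22) in the clamp's frame; axes as the clamp. A block pushed home has its origin at clamp x=+2, z=10.
- block: Specimen block, loose, about 250 g: upright, 44 (x) x 24 (y) x 60 mm (z), lower 36 mm aluminium mount, upper 24 mm tan resin with a pale bone slice in its top. Origin at the centre of its underside, z up. In the clamp its 44 mm length lies along the slot and its 24 mm thickness goes between the jaws (either way round); the jaws leave its upper 35 mm free.
- jaw: The clamp's moving jaw, steel, 40 x 16 x 24 mm, axes as the clamp; origin under its centre, at clamp x=0, z=10; top z=34.5. Driven only by the key, through an 18 N/mm spring; its face towards the block is at clamp y = 25.5 + 9 x key angle (mm, rad) until it presses.
- guard: Upright sheet-steel splash guard on the clamp, 120 mm long along the clamp's x, 3 mm thick, top 80 mm above the bench. Origin at the centre of its lower edge. Its face is 42 mm from the key's axis, 13 mm beyond the sweep of the wing tips: a widely opened gripper does not fit between. Pushing on it with more than 3 N is a fault.
- key_grip (a point): Point on the key's vertical axis at the height to grip the wings, clamp (0, -35, 64); its x axis lies along the wings and turns with the key. The key is a flat black plate: wings 58 mm tip to tip, 8 mm thick, from z=41 up to z=66 in the middle and z=74 at the tips, on a round hub of 22 mm diameter, z=36 to 41.
- key (a joint): Angle of the winged key, rad, growing clockwise seen from above; 0 = open, wings along the clamp's x; range to 1.9. Turning it takes 0.235 N m of dry friction (it stays where left) plus 0.009 N m per newton of jaw force: 0.37 N m at 15 N. At rest the friction can lie either way: compare with free turning. The jaw bites 0.25 to 1.2 rad past the start; then its force rises by roughly 140 to 160 N per rad.
- jar: Amber specimen jar, 40 mm diameter, 65 mm tall, a bystander. Origin under its centre.
- puck: Round tan resin puck, 42 mm diameter, 28 mm tall, a bystander. Origin under its centre.
- dish: Shallow white dish, 90 mm diameter, 16 mm tall, a bystander.
- slidebox: Grey slide box 85 x 100 x 34 mm, a bystander.
- spanner: Steel spanner 150 mm long lying on the bench, a bystander.
- washbottle: White plastic bottle, 60 mm diameter, 130 mm tall, a bystander.
Not all that is in view belongs to the job. What is shaped like the block but turquoise is not meant.

How it is judged:
By the outcome, as a careful person would: the job done as asked, in the order asked, and still so for the second after the job is handed in, with the robot touching nothing.
It also fails if it takes over 69 s, if anything falls off the work surface, if the arm or the gripper's body presses on something with over 40 N, if the wrist force passes 120 N, or if a joint passes its speed limit or range.

## Working session

There is one attempt and no reset: what is moved stays moved. The work goes in short steps, Python scripts to look and compute and a tool call to move; the robot and the scene stay as the last step left them, time stands still between calls to the robot, and variables do not carry over. Pictures are saved under pics/ and viewed, at most 10 in all, crops included, and the job is handed in when it is done.

Besides the shell and the picture viewer there is one more tool, called after "Request:" as a command line: name --argument value ..., lists and objects as JSON in quotes. arm_command: Moves the arm, as the interface text tells. Its arguments: {"type":"object","properties":{"deltas":{"type":"array"},"newtons":{"type":"number"}},"required":["deltas"]}

```bash
ls; mkdir -p pics; python3 - <<'E'
from rig import manip
import cv2,numpy as np
s=manip.read_state();print({k:np.round(v,3).tolist() for k,v in s.items()})
for n in("top","scene"):
    c=manip.camera(n);cv2.imwrite(f"pics/{n}0.png",c["pixels"][:,:,::-1]);print(n,np.round(c["mtx"],1).tolist(),np.round(c["dist"],3),np.round(c["pose"],3).tolist())
E
```

```text
pics
{'clock': 0.0, 'joint_positions': [-1.237, 0.707, -0.028, 1.485, 0.022, 0.951, -0.075], 'qvel': [0.001, 0.003, 0.001, 0.0, -0.002, -0.002, 0.001], 'effort': [-0.001, -88.32, 1.234, -23.617, 0.017, 0.006, 0.0], 'eef_pos': [210.939, 534.643, 230.858], 'orientation': [[-0.93, 0.367, -0.0], [0.367, 0.93, -0.001], [-0.0, -0.001, -1.0]], 'wrist_force': [0.097, 1.057, -0.313], 'wrist_torque': [0.006, 0.036, 0.001], 'grip_force': 0.0, 'opening': 85.303}
top [[460.3, 0.0, 272.1], [0.0, 460.3, 209.8], [0.0, 0.0, 1.0]] [-0.082  0.     0.     0.     0.   ] [[-0.001, -0.991, 0.135, 455.474], [-1.0, 0.0, -0.002, -29.591], [0.002, -0.135, -0.991, 1203.921], [0.0, 0.0, 0.0, 1.0]]
scene [[466.9, 0.0, 272.8], [0.0, 466.9, 216.7], [0.0, 0.0, 1.0]] [-0.034  0.     0.     0.     0.   ] [[-0.76, 0.562, -0.325, 979.846], [0.649, 0.662, -0.374, 388.414], [0.005, -0.495, -0.869, 1033.059], [0.0, 0.0, 0.0, 1.0]]
```

View pics/top0.png

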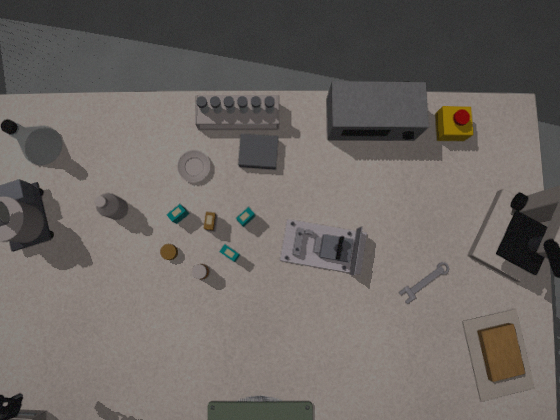

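View pics/scene0.png

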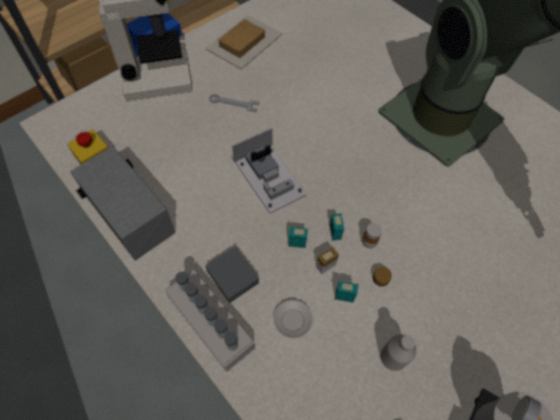

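The top view shows four block-shaped things: three turquoise ones at (178,213), (246,217) and (230,253), and one tan and aluminium one at (210,221), which fits the description. The clamp is at (322,247), with its key at (340,247) and its guard at (357,250). In the scene view the tan one is at (327,258). I'll confirm in one enlarged crop.

```bash
cat > h.py <<'E'
import numpy as np,cv2
from rig import manip
def ray(c,uv):
    p=cv2.undistortPoints(np.array(uv,float).reshape(-1,1,2),c["mtx"],c["dist"]).reshape(-1,2)
    T=np.array(c["pose"]);d=np.c_[p,np.ones(len(p))]@T[:3,:3].T
    return T[:3,3],d
def onz(c,uv,z):
    o,d=ray(c,uv);return o+d*((z-o[2])/d[:,2])[:,None]
def proj(c,P):
    T=np.linalg.inv(np.array(c["pose"]));r=cv2.Rodrigues(T[:3,:3])[0]
    return cv2.projectPoints(np.array(P,float).reshape(-1,3),r,T[:3,3],c["mtx"],c["dist"])[0].reshape(-1,2)
E
python3 - <<'E'
from h import *
c=manip.camera("top");s=manip.camera("scene")
def cr(c,x,y,w,h,k):return cv2.resize(c["pixels"][y:y+h,x:x+w,::-1],None,fx=k,fy=k,interpolation=cv2.INTER_CUBIC)
a=cr(c,155,185,115,90,3.4);b=cr(c,272,205,115,90,3.4);d=cr(s,285,200,115,90,3.4);e=cr(s,220,120,115,90,3.4)
cv2.imwrite("pics/crop1.png",np.vstack([np.hstack([a,b]),np.hstack([d,e])])[:600,:800])
for n,k in(("tan",c),("scene",s)):
    h=cv2.cvtColor(k["pixels"],cv2.COLOR_RGB2HSV)
    m=cv2.inRange(h,(8,90,60),(28,255,255));N,l,st,ce=cv2.connectedComponentsWithStats(m)
    print(n,[(st[i].tolist(),ce[i].round(1).tolist()) for i in range(1,N) if st[i,4]>25])
print("block z60",onz(c,[(210,221)],60),"clamp",onz(c,[(322,247)],10),'key',onz(c,[(340,247)],74),'guard ends',onz(c,[(361,228),(355,273)],80))
E
```

```text
tan [([435, 106, 39, 35, 987], [453.4, 124.0]), ([204, 212, 11, 18, 122], [209.0, 221.2]), ([160, 244, 16, 16, 199], [167.8, 251.4]), ([477, 323, 48, 59, 1877], [501.4, 351.8])]
scene [([16, 0, 102, 89, 5363], [70.0, 35.3]), ([170, 0, 69, 34, 1197], [200.6, 11.7]), ([0, 7, 24, 34, 235], [10.4, 21.1]), ([219, 20, 45, 37, 960], [241.4, 37.8]), ([51, 66, 25, 31, 328], [62.4, 82.1]), ([38, 76, 19, 25, 178], [46.8, 87.3]), ([8, 87, 28, 15, 41], [21.9, 94.0]), ([67, 129, 41, 35, 663], [87.7, 147.3]), ([365, 237, 13, 7, 56], [371.0, 240.4]), ([318, 248, 20, 19, 164], [328.0, 256.9]), ([374, 267, 17, 19, 247], [382.1, 275.6])]
block z60 [[583.31478431 123.09465056  60.        ]] clamp [[ 520.90648646 -161.84459285   10.        ]] key [[ 517.29417801 -199.09226554   74.        ]] guard ends [[ 563.50986341 -250.98551796   80.        ]
 [ 453.69732433 -233.65708847   80.        ]]
```

View pics/crop1.png

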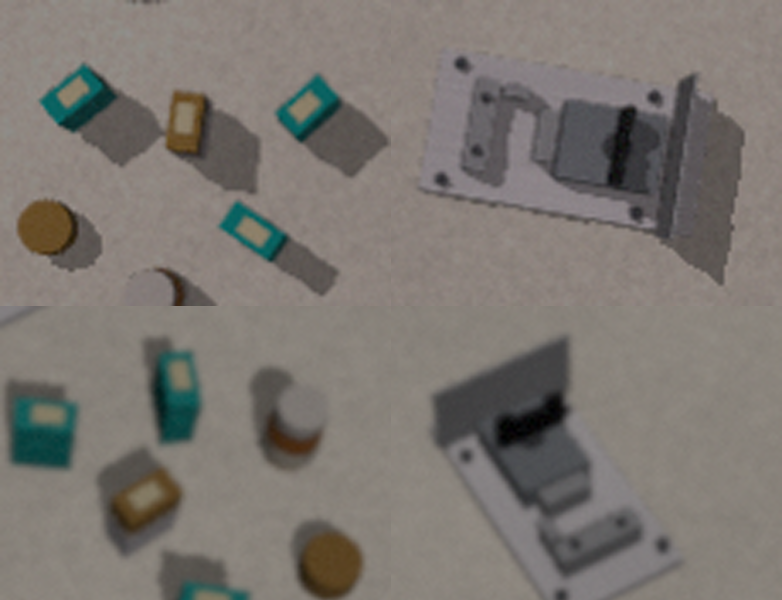

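The crop confirms it: the block is the tan one at top pixel (210,221), and the other three are turquoise. The clamp's fixed jaw is on the left (world +y), the stop is at the upper end of the slot (world +x), and the guard is on the right. Clamp yaw is about -9°. Next I move above the block.

Request:
arm_command --deltas '[-0.0415,-0.0206,0,0,0,0,0,-0.0415,-0.0206,0,0,0,0,0,-0.0415,-0.0206,0,0,0,0,0,-0.0415,-0.0206,0,0,0,0,0,-0.0415,-0.0206,0,0,0,0,0,-0.0415,-0.0206,0,0,0,0,0,-0.0415,-0.0206,0,0,0,0,0,-0.0415,-0.0206,0,0,0,0,0,-0.0415,-0.0206,0,0,0,0,0,-0.0415,-0.0206,0,0,0,0,0,-0.0415,-0.0206,0,0,0,0,0,-0.0415,-0.0206,0,0,0,0,0,0,0,0,0,0,-9,0,0,0,0,0,0,-8.5,0,0,0,0,0,0,0,0,0,0,0,0,0,0,0]' --newtons 25

```text
clock: 2.2
eef_pos: [583.5, 122.2, 231.3]
orientation: [[-0.997, 0.074, -0.0], [0.074, 0.997, -0.0], [0.0, -0.0, -1.0]]
wrist_force: [0.2, -0.3, -0.7]
opening: 42.5
grip_force: 0.0
```

```bash
python3 - <<'E'
from h import *
s=manip.read_state();print(s["clock"],np.round(s["joint_positions"],2),np.round(s["eef_pos"],1),np.round(s["orientation"],3).tolist(),s["opening"])
c=manip.camera("wrist");im=c["pixels"];cv2.imwrite("pics/w1.png",im[:,:,::-1]);print(np.round(c["pose"],2).tolist(),np.round(c["mtx"],0).tolist())
m=cv2.inRange(cv2.cvtColor(im,cv2.COLOR_RGB2HSV),(8,90,60),(28,255,255))
for k in cv2.findContours(m,0,2)[0]:
    if cv2.contourArea(k)>150:print(cv2.contourArea(k),cv2.minAreaRect(k),onz(c,cv2.boxPoints(cv2.minAreaRect(k)),60).round(1).tolist())
E
```

```text
2.2 [-0.16  0.74 -0.2   1.4   0.16  1.02  1.1 ] [583.5 122.2 231.3] [[-0.997, 0.074, -0.0], [0.074, 0.997, -0.0], [0.0, -0.0, -1.0]] 42.534252338236946
[[0.07, 0.95, 0.29, 507.29], [1.0, -0.07, -0.02, 126.94], [-0.0, 0.3, -0.96, 372.83], [0.0, 0.0, 0.0, 1.0]] [[301.0, 0.0, 286.0], [0.0, 301.0, 211.0], [0.0, 0.0, 1.0]]
842.5 ((290.45416259765625, 191.78407287597656), (22.09305763244629, 42.22307586669922), 2.045408248901367) [[604.8, 112.1, 60.0], [558.8, 117.3, 60.0], [561.3, 140.3, 60.0], [607.4, 136.0, 60.0]]
1181.5 ((381.5, 111.5), (41.0, 39.0), 0.0) [[525.1, 201.5, 60.0], [488.3, 201.5, 60.0], [491.1, 241.3, 60.0], [528.0, 242.8, 60.0]]
```

View pics/w1.png

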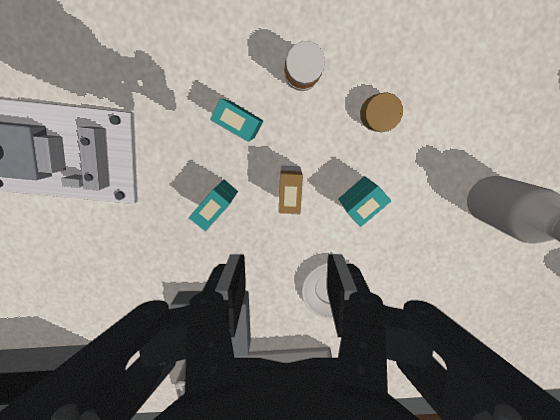

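The block is centred in the wrist view at about (290,192), with the turquoise ones clear on both sides. The clamp is at the left: fixed jaw (90,155), stop (70,180). Now I descend and grasp.

Request:
arm_command --deltas '[0,0.004,0.03,0,0,1.5,0,0,0,0.04,0,0,0,0,0,0,0.045,0,0,0,0,0,0,0.04,0,0,0,0,0,0,0.03,0,0,0,0,0,0,0.017,0,0,0,0,0,0,0,0,0,0,0,0,0,0,0,0,0,-1,0,0,0,0,0,0,-1,0,0,0,0,0,0,-1,0,0,0,0,0,0,-1,0,0,0,0,0,0,-1]' --newtons 30

```text
clock: 3.75
eef_pos: [584.4, 126.3, 30.5]
orientation: [[-0.995, 0.097, 0.002], [0.097, 0.995, 0.0], [-0.002, 0.001, -1.0]]
wrist_force: [-1.0, 0.8, 8.3]
opening: 23.3
grip_force: 33.0
```

Request:
arm_command --deltas '[0,0,-0.02,0,0,0,-1,0,0,-0.045,0,0,0,-1,0,0,-0.05,0,0,0,-1,0,0,-0.045,0,0,0,-1,-0.0047,-0.043,0,0,0,0,-1,-0.0047,-0.043,0,0,0,0,-1,-0.0047,-0.043,0,0,0,0,-1,-0.0047,-0.043,0,0,0,0,-1,-0.0047,-0.043,0,0,0,0,-1,-0.0047,-0.043,0,0,0,0,-1,0,0,0,0,0,3.4,-1,0,0,0,0,0,0,-1,0,0,0,0,0,0,-1]'

```text
clock: 5.38
eef_pos: [587.0, -132.8, 190.0]
orientation: [[-0.988, 0.153, 0.0], [0.153, 0.988, -0.0], [-0.0, 0.0, -1.0]]
wrist_force: [-0.8, -0.2, -2.7]
opening: 23.5
grip_force: 31.4
```

```bash
python3 - <<'E'
from h import *
s=manip.read_state();print(s["clock"],np.round(s["joint_positions"],2),np.round(s["eef_pos"],1),np.round(s["orientation"],3).tolist(),s["opening"])
c=manip.camera("wrist");im=c["pixels"];np.savez("w2.npz",**c);print(np.round(c["pose"],2).tolist())
cv2.imwrite("pics/w2.png",cv2.resize(im[80:420,110:510,::-1],None,fx=1.75,fy=1.75,interpolation=cv2.INTER_CUBIC))
E
```

```text
5.375 [ 0.27  0.8  -0.22  1.43  0.2   0.93  1.42] [ 587.  -132.8  190. ] [[-0.988, 0.153, 0.0], [0.153, 0.988, -0.0], [-0.0, 0.0, -1.0]] 23.492803117432125
[[0.15, 0.94, 0.29, 511.46], [0.99, -0.15, -0.05, -122.01], [-0.0, 0.3, -0.96, 331.57], [0.0, 0.0, 0.0, 1.0]]
```

View pics/w2.png

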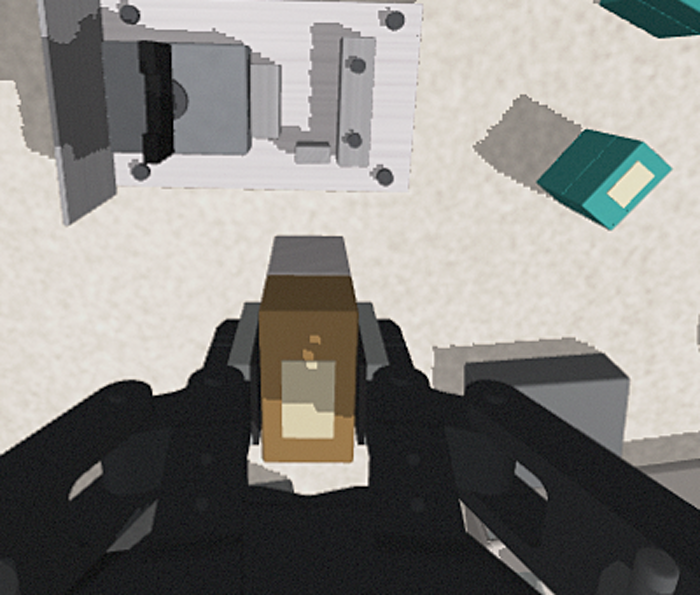

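The wrist view (crop pixels) shows the block held upright. In the clamp, the moving jaw's face is at column ~278, the fixed jaw's top edge at ~344, the stop lug at (313,150), the plate corner at (408,191), the key at (157,100) and the guard at (80,110). Next I turn these into world points.

```bash
cat >m.py <<'E'
from h import *
c=dict(np.load("w2.npz"))
def f(p,z): return onz(c,[(x/1.75+110,y/1.75+80) for x,y in p],z)
P=f([(408,191),(422,4),(125,187)],10)
print("plate corner +x+y, edge pts",P.round(1).tolist())
d=P[1]-P[0];e=P[2]-P[0]
print("yaw from +y edge",np.degrees(np.arctan2(-d[1],-d[0])),"from +x edge",np.degrees(np.arctan2(-e[1],-e[0]))-90)
F=f([(345,38),(338,165),(375,38),(371,166)],34);print("fixed jaw top corners",F.round(1).tolist())
G=f([(102,0),(116,190)],10);print('guard foot?',G.round(1).tolist())
for y in np.radians([-9.0]):
    X=np.array([np.cos(y),np.sin(y),0]);Y=np.array([-np.sin(y),np.cos(y),0])
    O=P[0]-55*X-106*Y;print("O",O)
    q=lambda p,z:print(p,[(round(float((r-O)@X),1),round(float((r-O)@Y),1)) for r in f(p,z)])
    print('fixed jaw');q([(345,38),(338,165),(375,38),(371,166)],34)
    print('mov jaw');q([(281,66),(279,139)],10);q([(275,66),(274,139),(250,66),(249,138)],34.5)
    print('lug');q([(296,142),(330,142),(297,163),(330,163)],34)
    print('screws');q([(395,20),(384,176),(129,15),(141,171)],10)
    print('key ends top');q([(155,42),(157,160)],74);print('housing');q([(250,42),(250,153)],36)
E
python3 m.py
```

```text
plate corner +x+y, edge pts [[594.6, -71.2, 10.0], [487.9, -52.9, 10.0], [565.2, -245.6, 10.0]]
yaw from +y edge -9.724146012303242 from +x edge -9.572793822123217
fixed jaw top corners [[500.2, -100.1, 34.0], [567.2, -113.0, 34.0], [502.6, -84.3, 34.0], [570.6, -94.5, 34.0]]
guard foot? [[458.3, -231.2, 10.0], [566.2, -251.7, 10.0]]
O [ 523.70065048 -167.27741103   10.        ]
fixed jaw
[(345, 38), (338, 165), (375, 38), (371, 166)] [(-33.8, 62.7), (34.5, 60.4), (-33.8, 78.7), (35.0, 79.3)]
mov jaw
[(281, 66), (279, 139)] [(-19.4, 27.3), (23.0, 25.7)]
[(275, 66), (274, 139), (250, 66), (249, 138)] [(-19.3, 25.3), (19.8, 24.2), (-19.3, 11.8), (19.3, 10.2)]
lug
[(296, 142), (330, 142), (297, 163), (330, 163)] [(21.5, 36.5), (21.4, 55.6), (33.4, 37.0), (33.3, 55.8)]
screws
[(395, 20), (384, 176), (129, 15), (141, 171)] [(-44.7, 92.5), (45.5, 90.5), (-46.8, -58.9), (43.1, -60.0)]
key ends top
[(155, 42), (157, 160)] [(-29.7, -27.7), (25.2, -31.1)]
housing
[(250, 42), (250, 153)] [(-31.4, 12.3), (27.5, 10.6)]
```

Request:
arm_command --deltas '[0.033,-0.0005,0,0,0,0.9,-1,0.033,0,0,0,0,0,-1,0,0,0.04,0,0,0,-1,0,0,0.04,0,0,0,-1,0,0,0.025,0,0,0,-1,0,0,0,0,0,0,-1,0,0,0,0,0,0,-1]'

```text
clock: 6.3
eef_pos: [522.3, -123.0, 85.4]
orientation: [[-0.985, 0.17, 0.001], [0.17, 0.985, -0.0], [-0.001, -0.0, -1.0]]
wrist_force: [-0.2, 0.7, -2.7]
opening: 23.4
grip_force: 31.4
```

```bash
python3 - <<'E'
from h import *
c=manip.camera("wrist");im=c["pixels"];np.savez("w3.npz",**c);print(np.round(c["pose"],2).tolist())
cv2.imwrite("pics/w3.png",cv2.resize(im[120:420,110:460,::-1],None,fx=2,fy=2,interpolation=cv2.INTER_CUBIC))
E
```

```text
[[0.17, 0.94, 0.29, 446.84], [0.99, -0.16, -0.05, -110.95], [-0.0, 0.3, -0.95, 226.93], [0.0, 0.0, 0.0, 1.0]]
```

View pics/w3.png

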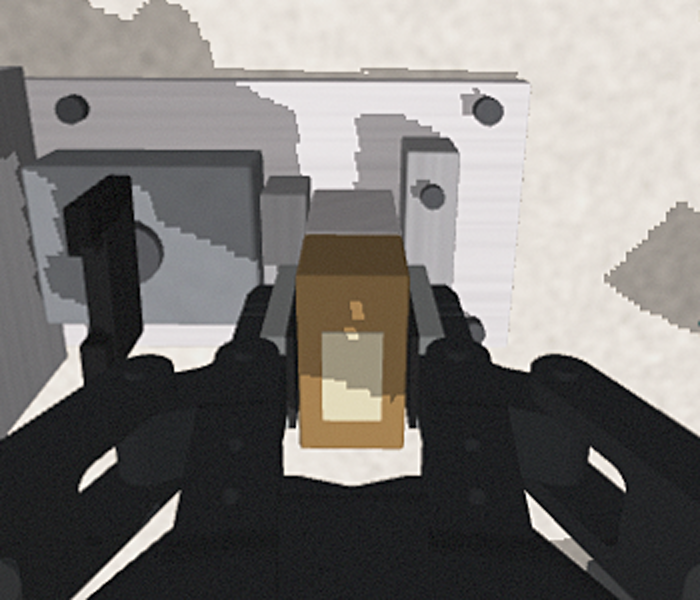

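In the close view the block's lower edge (columns 313–394) lies between the moving jaw's edge (310) and the fixed jaw's edge (402). At jaw height that is about 1 mm off centre. I shift 1 mm in +y and descend.

Request:
arm_command --deltas '[0,0.001,0.01,0,0,0,-1,0,0,0.015,0,0,0,-1,0,0,0.01,0,0,0,-1,0,0,0.005,0,0,0,-1,0,0,0.002,0,0,0,-1,0,0,0,0,0,0,-1]'

```text
clock: 7.1
eef_pos: [522.1, -122.2, 42.4]
orientation: [[-0.985, 0.171, 0.0], [0.171, 0.985, -0.0], [-0.0, -0.0, -1.0]]
wrist_force: [0.0, 0.4, -3.0]
opening: 23.3
grip_force: 31.4
```

Request:
arm_command --deltas '[-0.003,0,0.001,0,0,0,-1,-0.003,0,0,0,0,0,-1,-0.002,0,0,0,0,0,-1,0,0,0,0,0,0,-1]'

```text
clock: 7.6
eef_pos: [530.0, -123.6, 41.3]
orientation: [[-0.985, 0.171, 0.0], [0.171, 0.985, -0.0], [-0.0, -0.0, -1.0]]
wrist_force: [-0.5, -0.3, -3.0]
opening: 23.7
grip_force: 31.4
```

Request:
arm_command --deltas '[-0.001,0,0,0,0,0,-1,-0.001,0,0,0,0,0,-1,0,0,0,0,0,0,-1]'

```text
clock: 7.98
eef_pos: [531.4, -123.8, 41.2]
orientation: [[-0.985, 0.171, -0.001], [0.171, 0.985, -0.0], [0.001, -0.0, -1.0]]
wrist_force: [-3.8, 0.8, -1.4]
opening: 23.5
grip_force: 31.7
```

Request:
arm_command --deltas '[-0.001,0,0,0,0,0,-1,0,0,0,0,0,0,-1]'

```text
clock: 8.22
eef_pos: [531.5, -123.8, 41.1]
orientation: [[-0.985, 0.171, -0.003], [0.171, 0.985, 0.0], [0.003, -0.0, -1.0]]
wrist_force: [-9.5, 2.1, 3.0]
opening: 23.3
grip_force: 32.2
```

Request:
arm_command --deltas '[0.0015,0,0.0005,0,0,0,-1,0,0,0.001,0,0,0,-1,-0.0005,0,0,0,0,0,-1,0,0,0,0,0,0,-1]'

```text
clock: 8.72
eef_pos: [531.4, -123.8, 40.5]
orientation: [[-0.985, 0.171, -0.001], [0.171, 0.985, -0.0], [0.001, -0.0, -1.0]]
wrist_force: [-10.1, 2.7, 17.1]
opening: 23.2
grip_force: 34.3
```

Request:
arm_command --deltas '[0,0,0,0,0,0,-0.2,0,0,0,0,0,0,-0.2,0,0,0,0,0,0,-0.2,0,0,-0.01,0,0,0,-0.2,0,0,-0.03,0,0,0,-0.2,0,0,-0.055,0,0,0,-0.2,0,0,-0.055,0,0,0,-0.2,-0.034,-0.039,0,0,0,0,-0.3,-0.034,-0.039,0,0,0,0,-0.3,0,0,0,0,0,0,-0.3,0,0,0,0,0,0,-0.3]'

```text
clock: 10.1
eef_pos: [585.3, -211.8, 190.1]
orientation: [[-0.985, 0.17, -0.0], [0.17, 0.985, 0.0], [0.0, 0.0, -1.0]]
wrist_force: [0.7, -0.0, 0.1]
opening: 29.8
grip_force: 0.0
```

```bash
python3 - <<'E'
from h import *
s=manip.read_state();print(np.round(s["joint_positions"],2))
c=manip.camera("wrist");im=c["pixels"];np.savez("w4.npz",**c);print(np.round(c["pose"],2).tolist())
cv2.imwrite("pics/w4.png",cv2.resize(im[100:380,150:490,::-1],None,fx=2,fy=2,interpolation=cv2.INTER_CUBIC))
E
```

```text
[ 0.4   0.83 -0.24  1.35  0.21  0.99  1.53]
[[0.17, 0.94, 0.29, 509.99], [0.99, -0.16, -0.05, -199.77], [0.0, 0.3, -0.96, 331.7], [0.0, 0.0, 0.0, 1.0]]
```

View pics/w4.png

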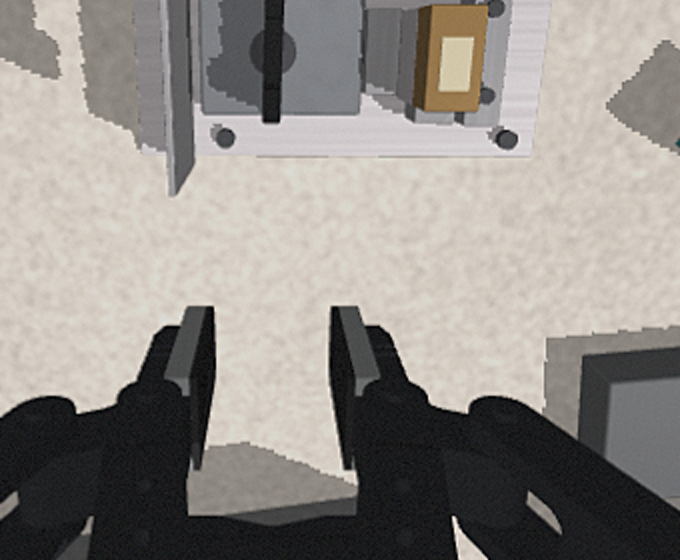

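The block stands in the slot against the stop (crop (453,60)). The key's wings run vertically at columns 264–283, with the hub centre at about (273,50). The guard is at column ~180.

```bash
python3 - <<'E'
from h import *
c=dict(np.load("w4.npz"))
f=lambda p,z:onz(c,[(x/2+150,y/2+100) for x,y in p],z)
print(f([(273,50)],41),f([(273.5,20),(272.5,115)],72))
P=f([(531,157)],10)[0]
X=np.array([.9857,-.1685,0]);Y=np.array([.1685,.9857,0]);O=P-55*X-106*Y
print(O,"key",O-35*Y)
for n,p,z in(("block top",[(416,111),(478,111),(426,4),(488,8)],70),("guard top",[(172,195),(162,20)],80)):
    print(n,[(round(float((r-O)@X),1),round(float((r-O)@Y),1)) for r in f(p,z)])
E
```

```text
[[ 516.10874654 -199.96476751   41.        ]] [[ 503.83228683 -197.74775307   72.        ]
 [ 541.83191873 -204.67149921   72.        ]]
[ 523.31768425 -166.67517169   10.        ] key [ 517.42018425 -201.17467169   10.        ]
block top [(23.2, 27.5), (23.2, 54.3), (-20.2, 28.6), (-18.7, 54.2)]
guard top [(57.9, -77.8), (-13.8, -78.2)]
```

Request:
arm_command --deltas '[0.035,-0.0005,0,0,0,0,-0.3,0.0345,0,0,0,0,0,-0.3,0,0,0.04,0,0,0,-0.3,0,0,0.04,0,0,0,-0.3,0,0,0.035,0,0,0,-0.3,0,0,0.02,0,0,0,-0.3,0,0,0.01,0,0,0,-0.3,0,0,0,0,0,0,-0.3,0,0,0,0,0,0,-0.3]' --newtons 60

```text
clock: 11.28
eef_pos: [517.3, -201.0, 45.7]
orientation: [[-0.985, 0.171, 0.001], [0.171, 0.985, -0.0], [-0.001, -0.0, -1.0]]
wrist_force: [0.4, 0.2, 0.3]
opening: 29.5
grip_force: 0.0
```

Request:
arm_command --deltas '[0,0,0,0,0,0,-1,0,0,0,0,0,0,-1,0,0,0,0,0,0,-1,0,0,0,0,0,0,-1,0,0,0,0,0,0,-1,0,0,0,0,0,0,-1]'

```text
clock: 12.02
eef_pos: [517.5, -199.8, 45.7]
orientation: [[-0.985, 0.17, 0.001], [0.17, 0.985, 0.001], [-0.001, 0.001, -1.0]]
wrist_force: [-1.5, 7.9, 10.9]
opening: 6.5
grip_force: 59.0
```

```bash
cat > st.py <<'E'
from h import *
s=manip.read_state();R=np.array(s["orientation"])
print("t %.2f yaw %.2f"%(s["clock"],np.degrees(np.arctan2(R[1,1],R[0,1]))-90),np.round(s["eef_pos"],1),"F",np.round(s["wrist_force"],1),"T",np.round(s["wrist_torque"],3),"q7 %.2f effq7 %.3f"%(s["joint_positions"][6],s["effort"][6]),"open %.1f grip %.0f"%(s["opening"],s["grip_force"]))
E
python3 st.py
```

```text
t 12.03 yaw -9.78 [ 517.5 -199.8   45.7] F [-1.5  7.9 10.9] T [ 1.724  0.247 -0.009] q7 1.44 effq7 0.020 open 6.5 grip 59
```

Request:
arm_command --deltas '[0,0.0012,0,0,0,2,-1,0,0,0,0,0,2,-1,0,0,0,0,0,2,-1,0,0,0,0,0,2,-1]'

```text
clock: 12.52
eef_pos: [517.5, -199.7, 45.7]
orientation: [[-0.952, 0.307, 0.001], [0.307, 0.952, -0.0], [-0.001, 0.0, -1.0]]
wrist_force: [-2.5, 1.7, 10.6]
opening: 6.7
grip_force: 59.0
```

```bash
python3 st.py
```

```text
t 12.53 yaw -17.87 [ 517.5 -199.7   45.7] F [-2.5  1.7 10.6] T [0.288 0.326 0.299] q7 1.35 effq7 0.341 open 6.7 grip 59
```

Request:
arm_command --deltas '[0,0,0,0,0,2,-1,0,0,0,0,0,2,-1]'

```text
clock: 12.78
eef_pos: [517.5, -199.7, 45.7]
orientation: [[-0.928, 0.373, 0.001], [0.373, 0.928, -0.0], [-0.001, 0.0, -1.0]]
wrist_force: [-2.1, 1.3, 10.0]
opening: 7.0
grip_force: 59.0
```

```bash
python3 st.py
```

```text
t 12.78 yaw -21.88 [ 517.5 -199.7   45.7] F [-2.1  1.3 10. ] T [0.349 0.374 0.245] q7 1.31 effq7 0.338 open 7.0 grip 59
```

Request:
arm_command --deltas '[0,0,0,0,0,2,-1,0,0,0,0,0,2,-1]'

```text
clock: 13.02
eef_pos: [517.5, -199.7, 45.7]
orientation: [[-0.9, 0.436, 0.001], [0.436, 0.9, -0.0], [-0.001, 0.0, -1.0]]
wrist_force: [-1.6, 2.4, 10.4]
opening: 6.4
grip_force: 59.0
```

```bash
python3 st.py
```

```text
t 13.03 yaw -25.87 [ 517.5 -199.7   45.7] F [-1.6  2.4 10.4] T [0.294 0.447 0.193] q7 1.26 effq7 0.335 open 6.4 grip 59
```

Request:
arm_command --deltas '[0,0,0,0,0,2,-1,0,0,0,0,0,2,-1]'

```text
clock: 13.28
eef_pos: [517.5, -199.7, 45.6]
orientation: [[-0.867, 0.498, 0.001], [0.498, 0.867, -0.0], [-0.001, 0.0, -1.0]]
wrist_force: [-1.2, 2.4, 9.6]
opening: 6.6
grip_force: 59.0
```

```bash
python3 st.py
```

```text
t 13.28 yaw -29.87 [ 517.5 -199.7   45.6] F [-1.2  2.4  9.6] T [0.25  0.448 0.236] q7 1.22 effq7 0.333 open 6.6 grip 59
```

Request:
arm_command --deltas '[0,0,0,0,0,2,-1,0,0,0,0,0,2,-1]'

```text
clock: 13.52
eef_pos: [517.5, -199.7, 45.7]
orientation: [[-0.83, 0.557, 0.001], [0.557, 0.83, -0.0], [-0.001, 0.0, -1.0]]
wrist_force: [-1.2, 2.2, 10.0]
opening: 7.0
grip_force: 59.1
```

```bash
python3 st.py
```

```text
t 13.53 yaw -33.87 [ 517.5 -199.7   45.7] F [-1.2  2.2 10. ] T [0.24  0.372 0.217] q7 1.18 effq7 0.331 open 7.0 grip 59
```

Request:
arm_command --deltas '[0,0,0,0,0,2,-1,0,0,0,0,0,2,-1]'

```text
clock: 13.78
eef_pos: [517.5, -199.7, 45.6]
orientation: [[-0.789, 0.614, 0.001], [0.614, 0.789, -0.0], [-0.001, 0.0, -1.0]]
wrist_force: [-2.6, 1.2, 10.0]
opening: 6.6
grip_force: 59.1
```

```bash
python3 st.py
```

```text
t 13.78 yaw -37.88 [ 517.5 -199.7   45.6] F [-2.6  1.2 10. ] T [0.31  0.375 0.244] q7 1.13 effq7 0.330 open 6.6 grip 59
```

Request:
arm_command --deltas '[0,0,0,0,0,2,-1,0,0,0,0,0,2,-1]'

```text
clock: 14.02
eef_pos: [517.5, -199.7, 45.7]
orientation: [[-0.745, 0.668, 0.001], [0.668, 0.745, -0.0], [-0.001, 0.0, -1.0]]
wrist_force: [-1.2, 1.4, 9.6]
opening: 6.5
grip_force: 59.1
```

```bash
python3 st.py
```

```text
t 14.03 yaw -41.88 [ 517.5 -199.7   45.7] F [-1.2  1.4  9.6] T [0.299 0.424 0.315] q7 1.09 effq7 0.313 open 6.5 grip 59
```

Request:
arm_command --deltas '[0,0,0,0,0,2,-1]'

```text
clock: 14.15
eef_pos: [517.5, -199.7, 45.7]
orientation: [[-0.721, 0.693, 0.001], [0.693, 0.721, -0.0], [-0.001, 0.001, -1.0]]
wrist_force: [-2.9, 1.2, 10.1]
opening: 6.4
grip_force: 59.1
```

```bash
python3 st.py
```

```text
t 14.15 yaw -43.87 [ 517.5 -199.7   45.7] F [-2.9  1.2 10.1] T [0.313 0.422 0.282] q7 1.07 effq7 0.313 open 6.4 grip 59
```

Request:
arm_command --deltas '[0,0,0,0,0,2,-1]'

```text
clock: 14.28
eef_pos: [517.5, -199.7, 45.7]
orientation: [[-0.696, 0.718, 0.001], [0.718, 0.696, -0.0], [-0.001, 0.001, -1.0]]
wrist_force: [-1.6, 2.2, 9.9]
opening: 6.4
grip_force: 59.1
```

```bash
python3 st.py
```

```text
t 14.28 yaw -45.87 [ 517.5 -199.7   45.7] F [-1.6  2.2  9.9] T [0.306 0.508 0.259] q7 1.05 effq7 0.312 open 6.4 grip 59
```

Request:
arm_command --deltas '[0,0,0,0,0,2,-1]'

```text
clock: 14.4
eef_pos: [517.4, -199.7, 45.6]
orientation: [[-0.671, 0.742, 0.001], [0.742, 0.671, -0.0], [-0.001, 0.001, -1.0]]
wrist_force: [-2.4, 2.4, 9.3]
opening: 6.7
grip_force: 59.1
```

```bash
python3 st.py
```

```text
t 14.40 yaw -47.87 [ 517.4 -199.7   45.6] F [-2.4  2.4  9.3] T [0.25  0.464 0.195] q7 1.03 effq7 0.312 open 6.7 grip 59
```

Request:
arm_command --deltas '[0,0,0,0,0,2,-1]'

```text
clock: 14.52
eef_pos: [517.5, -199.7, 45.7]
orientation: [[-0.644, 0.765, 0.001], [0.765, 0.644, -0.0], [-0.001, 0.001, -1.0]]
wrist_force: [-0.6, 1.7, 9.2]
opening: 7.0
grip_force: 59.1
```

```bash
python3 st.py
```

```text
t 14.53 yaw -49.88 [ 517.5 -199.7   45.7] F [-0.6  1.7  9.2] T [0.315 0.405 0.254] q7 1.01 effq7 0.311 open 7.0 grip 59
```

Request:
arm_command --deltas '[0,0,0,0,0,2,-1]'

```text
clock: 14.65
eef_pos: [517.5, -199.7, 45.7]
orientation: [[-0.617, 0.787, 0.001], [0.787, 0.617, -0.0], [-0.001, 0.001, -1.0]]
wrist_force: [-2.0, 2.5, 10.6]
opening: 6.8
grip_force: 59.1
```

```bash
python3 st.py
```

```text
t 14.65 yaw -51.87 [ 517.5 -199.7   45.7] F [-2.   2.5 10.6] T [0.31  0.452 0.257] q7 0.98 effq7 0.311 open 6.8 grip 59
```

Request:
arm_command --deltas '[0,0,0,0,0,2,-1]'

```text
clock: 14.78
eef_pos: [517.5, -199.7, 45.6]
orientation: [[-0.59, 0.808, 0.001], [0.808, 0.59, -0.0], [-0.001, 0.001, -1.0]]
wrist_force: [-2.5, 1.0, 10.5]
opening: 6.9
grip_force: 59.1
```

```bash
python3 st.py
```

```text
t 14.78 yaw -53.87 [ 517.5 -199.7   45.6] F [-2.5  1.  10.5] T [0.299 0.481 0.241] q7 0.96 effq7 0.311 open 6.9 grip 59
```

Request:
arm_command --deltas '[0,0,0,0,0,2,-1]'

```text
clock: 14.9
eef_pos: [517.5, -199.7, 45.7]
orientation: [[-0.561, 0.828, 0.001], [0.828, 0.561, -0.0], [-0.001, 0.001, -1.0]]
wrist_force: [-1.0, 1.8, 10.3]
opening: 6.9
grip_force: 59.1
```

```bash
python3 st.py
```

```text
t 14.90 yaw -55.87 [ 517.5 -199.7   45.7] F [-1.   1.8 10.3] T [0.249 0.435 0.25 ] q7 0.94 effq7 0.311 open 6.9 grip 59
```

Request:
arm_command --deltas '[0,0,0,0,0,2,-1]'

```text
clock: 15.02
eef_pos: [517.4, -199.7, 45.7]
orientation: [[-0.532, 0.847, 0.001], [0.847, 0.532, -0.0], [-0.001, 0.001, -1.0]]
wrist_force: [-1.2, 1.3, 9.5]
opening: 6.7
grip_force: 59.1
```

```bash
python3 st.py
```

```text
t 15.03 yaw -57.87 [ 517.4 -199.7   45.7] F [-1.2  1.3  9.5] T [0.331 0.5   0.229] q7 0.92 effq7 0.310 open 6.7 grip 59
```

Request:
arm_command --deltas '[0,0,0,0,0,2,-1]'

```text
clock: 15.15
eef_pos: [517.4, -199.7, 45.7]
orientation: [[-0.502, 0.865, 0.001], [0.865, 0.502, -0.0], [-0.0, 0.001, -1.0]]
wrist_force: [-1.3, 2.2, 10.6]
opening: 6.7
grip_force: 59.1
```

```bash
python3 st.py
```

```text
t 15.15 yaw -59.87 [ 517.4 -199.7   45.7] F [-1.3  2.2 10.6] T [0.242 0.429 0.282] q7 0.90 effq7 0.310 open 6.7 grip 59
```

Request:
arm_command --deltas '[0,0,0,0,0,2,-1]'

```text
clock: 15.28
eef_pos: [517.4, -199.7, 45.6]
orientation: [[-0.471, 0.882, 0.001], [0.882, 0.471, -0.0], [-0.0, 0.001, -1.0]]
wrist_force: [-1.3, 1.1, 10.8]
opening: 6.5
grip_force: 59.1
```

```bash
python3 st.py
```

```text
t 15.28 yaw -61.87 [ 517.4 -199.7   45.6] F [-1.3  1.1 10.8] T [0.308 0.456 0.295] q7 0.88 effq7 0.310 open 6.5 grip 59
```

Request:
arm_command --deltas '[0,0,0,0,0,2,-1]'

```text
clock: 15.4
eef_pos: [517.4, -199.7, 45.7]
orientation: [[-0.44, 0.898, 0.001], [0.898, 0.44, -0.0], [-0.0, 0.001, -1.0]]
wrist_force: [-1.5, 1.7, 10.6]
opening: 6.8
grip_force: 59.1
```

```bash
python3 st.py
```

```text
t 15.40 yaw -63.87 [ 517.4 -199.7   45.7] F [-1.5  1.7 10.6] T [0.308 0.471 0.252] q7 0.86 effq7 0.310 open 6.8 grip 59
```

Request:
arm_command --deltas '[0,0,0,0,0,2,-1]'

```text
clock: 15.52
eef_pos: [517.5, -199.6, 45.7]
orientation: [[-0.409, 0.913, 0.001], [0.913, 0.409, -0.0], [-0.0, 0.001, -1.0]]
wrist_force: [-2.0, 1.5, 10.1]
opening: 6.7
grip_force: 59.1
```

```bash
python3 st.py
```

```text
t 15.53 yaw -65.87 [ 517.5 -199.6   45.7] F [-2.   1.5 10.1] T [0.313 0.416 0.24 ] q7 0.83 effq7 0.310 open 6.7 grip 59
```

Request:
arm_command --deltas '[0,0,0,0,0,2,-1]'

```text
clock: 15.65
eef_pos: [517.5, -199.7, 45.7]
orientation: [[-0.377, 0.926, 0.001], [0.926, 0.377, -0.0], [-0.0, 0.001, -1.0]]
wrist_force: [-2.5, 1.9, 10.6]
opening: 6.5
grip_force: 59.1
```

```bash
python3 st.py
```

```text
t 15.65 yaw -67.87 [ 517.5 -199.7   45.7] F [-2.5  1.9 10.6] T [0.342 0.483 0.272] q7 0.81 effq7 0.310 open 6.5 grip 59
```

Request:
arm_command --deltas '[0,0,0,0,0,2,-1]'

```text
clock: 15.78
eef_pos: [517.5, -199.7, 45.6]
orientation: [[-0.344, 0.939, 0.001], [0.939, 0.344, -0.0], [-0.0, 0.001, -1.0]]
wrist_force: [-2.0, 1.5, 10.2]
opening: 6.4
grip_force: 59.1
```

```bash
python3 st.py
```

```text
t 15.78 yaw -69.87 [ 517.5 -199.7   45.6] F [-2.   1.5 10.2] T [0.305 0.49  0.264] q7 0.79 effq7 0.311 open 6.4 grip 59
```

Turned about 60° (1.05 rad). I carry on in single steps.

Request:
arm_command --deltas '[0,0,0,0,0,2,-1]'

```text
clock: 15.9
eef_pos: [517.5, -199.7, 45.7]
orientation: [[-0.311, 0.95, 0.001], [0.95, 0.311, -0.0], [-0.0, 0.001, -1.0]]
wrist_force: [-2.0, 2.3, 10.8]
opening: 6.3
grip_force: 59.1
```

```bash
python3 st.py
```

```text
t 15.90 yaw -71.87 [ 517.5 -199.7   45.7] F [-2.   2.3 10.8] T [0.326 0.463 0.197] q7 0.77 effq7 0.311 open 6.3 grip 59
```

Request:
arm_command --deltas '[0,0,0,0,0,2,-1]'

```text
clock: 16.02
eef_pos: [517.5, -199.6, 45.6]
orientation: [[-0.278, 0.961, 0.001], [0.961, 0.278, 0.0], [-0.0, 0.001, -1.0]]
wrist_force: [-1.1, 1.1, 10.1]
opening: 6.3
grip_force: 59.2
```

```bash
python3 st.py
```

```text
t 16.02 yaw -73.87 [ 517.5 -199.6   45.6] F [-1.1  1.1 10.1] T [0.308 0.431 0.313] q7 0.75 effq7 0.291 open 6.3 grip 59
```

Request:
arm_command --deltas '[0,0,0,0,0,2,-1]'

```text
clock: 16.15
eef_pos: [517.5, -199.6, 45.7]
orientation: [[-0.244, 0.97, 0.001], [0.97, 0.244, 0.0], [-0.0, 0.001, -1.0]]
wrist_force: [-1.6, 2.7, 10.3]
opening: 6.7
grip_force: 59.2
```

```bash
python3 st.py
```

```text
t 16.15 yaw -75.87 [ 517.5 -199.6   45.7] F [-1.6  2.7 10.3] T [0.289 0.444 0.313] q7 0.73 effq7 0.247 open 6.7 grip 59
```

```bash
cat > av.py <<'E'
from h import *
T=[];e=[]
for i in range(8):
    manip.camera("wrist");s=manip.read_state();T.append(s["wrist_torque"]);e.append(s["effort"])
print("t",s["clock"],"T",np.mean(T,0).round(3),"+-",np.std(T,0).round(3)[2],"eff",np.mean(e,0).round(3))
R=np.array(s["orientation"]);print(np.degrees(np.arctan2(R[1,1],R[0,1]))-90,s["opening"])
E
python3 av.py
```

```text
t 16.55 T [0.329 0.449 0.126] +- 0.038 eff [ 6.6000e-01 -8.8735e+01  4.7080e+00 -1.2625e+01 -6.2000e-02 -7.4000e-01
 -1.5900e-01]
-75.82116683670544 6.873243132234792
```

Request:
arm_command --deltas '[0,0,0,0,0,1,-1,0,0,0,0,0,0,-1]'

```text
clock: 16.8
eef_pos: [517.4, -199.6, 45.6]
orientation: [[-0.228, 0.974, 0.001], [0.974, 0.228, 0.0], [-0.0, 0.001, -1.0]]
wrist_force: [-1.0, 1.1, 10.3]
opening: 6.6
grip_force: 59.2
```

```bash
python3 av.py
```

```text
t 17.2 T [0.334 0.471 0.231] +- 0.047 eff [  0.766 -88.743   4.833 -12.613  -0.143  -0.743  -0.244]
-76.80533511019307 6.444417364705972
```

The q7 effort is the cleaner signal. It was flat at 0.33 in free turning, fell to 0.31 while the jaw pushed the block, then to 0.291 and 0.247 over the last two 2° steps. That puts the bite near yaw -73° and the jaw force at about 9 N at -75.9°, rising roughly 2.45 N per degree. About 15 N should come at yaw -78.3°.

Request:
arm_command --deltas '[0,0,0,0,0,1.5,-1]'

```text
clock: 17.32
eef_pos: [517.5, -199.6, 45.6]
orientation: [[-0.202, 0.979, 0.001], [0.979, 0.202, 0.0], [-0.0, 0.001, -1.0]]
wrist_force: [-1.9, 2.2, 10.4]
opening: 6.7
grip_force: 59.2
```

```bash
python3 st.py; python3 av.py
```

```text
t 17.32 yaw -78.32 [ 517.5 -199.6   45.6] F [-1.9  2.2 10.4] T [0.351 0.435 0.337] q7 0.70 effq7 0.294 open 6.7 grip 59
t 17.725 T [0.34  0.466 0.222] +- 0.036 eff [  0.774 -88.721   4.941 -12.6    -0.154  -0.746  -0.246]
-78.30506384840058 6.6994577823709145
```

Request:
arm_command --deltas '[0,0,0,0,0,0.2,-1]'

```text
clock: 17.85
eef_pos: [517.5, -199.7, 45.7]
orientation: [[-0.199, 0.98, 0.001], [0.98, 0.199, 0.0], [-0.0, 0.001, -1.0]]
wrist_force: [-1.3, 2.6, 10.8]
opening: 6.8
grip_force: 59.2
```

```bash
python3 st.py
```

```text
t 17.85 yaw -78.51 [ 517.5 -199.7   45.7] F [-1.3  2.6 10.8] T [0.325 0.455 0.377] q7 0.70 effq7 -0.296 open 6.8 grip 59
```

Request:
arm_command --deltas '[0,0,0,0,0,0.2,-1]'

```text
clock: 17.98
eef_pos: [517.5, -199.6, 45.6]
orientation: [[-0.196, 0.981, 0.001], [0.981, 0.196, 0.0], [-0.0, 0.001, -1.0]]
wrist_force: [-1.9, 1.6, 10.7]
opening: 6.7
grip_force: 59.2
```

```bash
python3 st.py
```

```text
t 17.98 yaw -78.71 [ 517.5 -199.6   45.6] F [-1.9  1.6 10.7] T [0.307 0.44  0.376] q7 0.70 effq7 -0.318 open 6.7 grip 59
```

The moving torque is now about 0.375 N m, which corresponds to a jaw force of about 15.5 N. I release and retreat.

Request:
arm_command --deltas '[0,0,0,0,0,0,-0.35,0,0,0,0,0,0,-0.35,0,0,0,0,0,0,-0.35,0,0,-0.01,0,0,0,-0.35,0,0,-0.03,0,0,0,-0.35,0,0,-0.05,0,0,0,-0.35,0,0,-0.05,0,0,0,-0.35,-0.02,-0.04,-0.02,0,0,0,-0.35,-0.02,-0.04,0,0,0,0,-0.35,0,0,0,0,0,0,-0.35,0,0,0,0,0,0,-0.35]'

```text
clock: 19.35
eef_pos: [446.8, -254.4, 205.3]
orientation: [[-0.196, 0.981, 0.001], [0.981, 0.196, 0.0], [-0.0, 0.001, -1.0]]
wrist_force: [1.7, 0.1, 0.3]
opening: 27.7
grip_force: 0.0
```

```bash
python3 - <<'E'
from h import *
c=manip.camera("top");s=manip.camera("scene");w=manip.camera("wrist")
a=cv2.resize(c["pixels"][185:295,150:390,::-1],(480,220),interpolation=cv2.INTER_CUBIC);b=cv2.resize(s["pixels"][120:300,220:420,::-1],(400,360),interpolation=cv2.INTER_CUBIC)
d=cv2.resize(w["pixels"][:,:,::-1],(395,300));o=np.zeros((590,800,3),np.uint8)
o[:220,:480]=a;o[225:585,:400]=b;o[225:525,405:800]=d;cv2.imwrite("pics/f.png",o)
E
```

```text
(no output)
```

View pics/f.png

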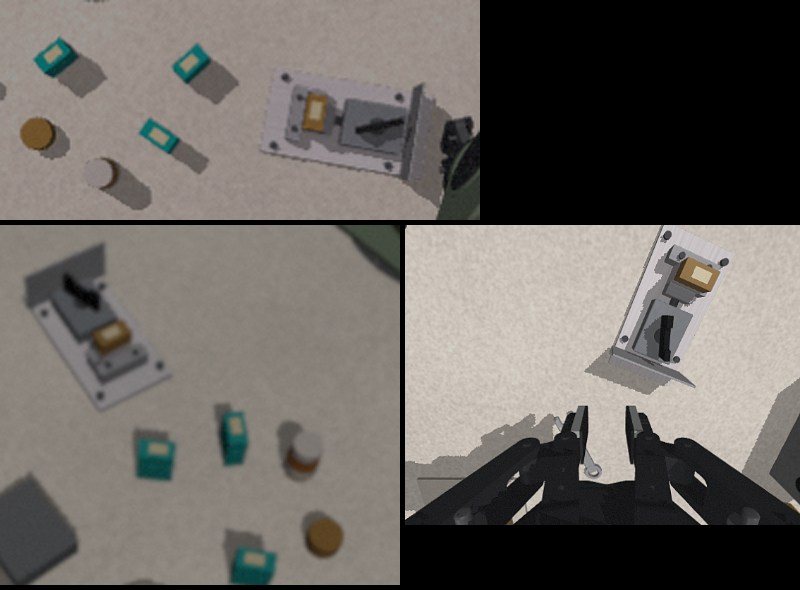

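The three views show the block upright between the jaws at (315,112), against the stop. The key has turned about 69°, the bystanders are where they were, and the gripper is clear. I hand the job in.

```bash
python3 -c "
from rig import manip
print(manip.job_done())"
```

```text
the job is handed in; nothing more can be done
None
```

The block stands in the clamp against the end stop, held at about 15 N going by the key torque (jaw force isn't measured directly), with the gripper clear of everything and the job handed in at about 20 s.

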